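# Gauge-pin check of detector spacer sleeves

## Robot

A 6-joint arm with a two-finger parallel gripper is mounted at the origin on the work surface. World frame = base frame: x ahead of the robot, y to its left, z up, the work surface at z = 0. Lengths are in m, angles in rad, forces in N, time in s.
With the tool pointing down it reaches from about 0.25 to 0.725 m from the base axis. Payload 4 kg.
Tool frame: the origin (TCP) lies at the very end of the fingers, on their centre line; the grasp point (between the pads) lies 19 mm behind it (bot.pinch_z is the distance from the TCP to the grasp point, in m); z points along the fingers, x is the direction in which the jaws open and shut, and the axes are right-handed (so a half turn about z gives the same grasp; the last joint's range is limited). The gripper opens to 85 mm and grips with 20 to 120 N. Pads are 22 mm wide; open, the fingers measure 114 mm over their backs; the gripper's body (76 mm by 85 mm) begins 54 mm behind the grasp point. The pads swing forward as they close: fully open they stand 13 mm farther back than shut.
Start: joints at [-1.184, 0.241, 0.005, 1.335, 0, 1.571], TCP at [0.189, -0.463, 0.231] pointing down, gripper open.
Joint ranges: [-2.72, 2.72], [-1.05, 1.87], [-1.09, 1.28], [-1.99, 2.15], [-1.42, 1.44], [-3.14, 3.14]. Speed limits (rad/s): [2.79, 2.79, 3.14, 3.14, 3.14, 3.14].

## Interface

Orientations are given as a unit quaternion [x, y, z, w].
In Python, from workcell import bot gives the robot as it stands. The module is installed in compiled form; this text tells all that it offers.
- The arm moves only by the shell command python3 -m inch 'ROWS'. ROWS is JSON, a list of rows, each a list of 7 numbers: the shift along the tool's x, y, z scaled (see below), then the turn, a rotation vector about the tool's x, y, z scaled (see below), then the gripper command: -1 is fully open, 1 is shut, values between are in proportion. In form: [[x, y, z, wx, wy, wz, gripper], ...]. A call has exactly 8 rows; each row shifts and turns the commanded pose from where the row before left it, along the tool's axes as they then stand; what a row does not reach is not made up. The controller multiplies each number of a shift by 2.5 cm and each number of a turn by 180 degrees. A row lasts 1/10 s, in which the tool goes at most 50 mm and 8.59 degrees, less where a joint would pass 70% of its speed; a pose out of reach is approached as far as the arm can. A call with a number of a shift or a turn outside -1 to 1 is refused whole. A call with a gripper value outside its range is refused whole. The fingers move at their own pace and stop on an object; the grip force is fixed at half the most. Time passes only in rows, so rows that do not move let the fingers close, or fill a call up. It gives the time, the measured TCP pose, the force and the opening at its end, in the units of the state.
- bot.get_obs(): the state, without advancing time (a new reading comes with each control period).
- bot.camera(name): name is "side" or "top" or "wrist"; returns (picture, depth): 384x512x3 uint8, blue, green, red; 384x512 float32, m along the optical axis (not along the pixel's ray), 0 where there is no reading.
- bot.get_calibration(name): a dict with "vfov" (degrees; the focal length in pixels is half the picture's height over the tangent of half this angle, whatever the lens; pixels are square), "cx", "cy" (the principal point, pixels), "R" (3x3) and "t" (3): a world point X has camera coordinates R X + t. Camera axes: x right, y down, z forward; pixel columns grow to the right and rows downward; lengths in m; the calibration is good to about 2 mm. A picture is of the moment at which its call begins: read the wrist's pose just before it. get_calibration takes no time and is no camera call; for the wrist camera it gives the pose at the moment of the call.
- bot.job_done(): hands the job in, once; it reports no verdict.
The state is a dict: "clock": time; "joint_pos": joint angles; "joint_vel": joint speeds; "tau": joint torques, N m; "eef_pos": TCP position; "tool_rot": TCP orientation; "ft_force": force on the tool from outside, world axes, zero at the start; "ft_torque": the same for the moment, N m; "grip_width": finger opening in m.
Only numpy, scipy, OpenCV 4.12 (cv2) and the standard library are available. Lean on these libraries where they do the work, as an engineer would, in place of code of your own. Each camera call takes 0.05 s, during which the arm holds its last target.

## Task

Two white spacer sleeves stand on the bench, alike outside but with different bores. Slide the one that fits onto the steel gauge pin until it sits fully home on the round base, and put the other one, whose bore is too narrow for the pin, in the empty square reject tray. Let go of both.

Things in the scene. Friction and masses are not known exactly. Their poses are not given: they have to be found in the camera images.
- wide_sleeve_mid (a point): Centre (half-way up, on the axis) of the sleeve that fits the pin: a loose white plastic tube standing upright, outside diameter 52 mm, height 40 mm, with a straight through-bore of 32 mm diameter (wall 10 mm thick, seen from above as a thin wall round a big hole). About 45 g. z is its axis, up.
- narrow_sleeve_mid (a point): Centre (half-way up, on the axis) of the sleeve that does not fit: a loose white plastic tube standing upright, same outside diameter 52 mm and height 40 mm, but with a through-bore of only 16 mm diameter (wall 18 mm thick, seen from above as a thick wall round a small hole). It would stick on the taper of the pin. About 45 g. z is its axis, up. The two sleeves may stand in each other's place.
- gauge_seat (a point): Gauge fixture, fixed to the bench: a dark steel disc 90 mm in diameter and 12 mm thick with one bright steel pin standing upright at its centre. This point is on the pin's axis at the top face of the disc, where a sleeve comes to sit. The pin rises 62 mm above this point: 24 mm in diameter for the first 38 mm, then a tapered nose narrowing over 24 mm to a tip 8 mm in diameter. A sleeve fully home has its centre 20 mm above this point. z up.
- reject_tray_in (a point): Centre of the inner floor of the reject tray, fixed to the bench: a shallow, empty, open square tray of grey plastic, 150 x 150 mm outside, walls 4 mm thick, floor 4 mm thick, rim 35 mm above the bench. x and y run parallel to its sides, z up.
Mind the look-alikes: they are no part of the job. Leave any red look-alike of the part that bears reject_tray_in alone.

How it is judged:
At the end, for the whole second after the job is handed in: Wide-bore sleeve on the gauge pin: axis within 10 mm and 10 degrees of the pin's, centre 20 mm (+/- 5 mm) above the disc. Narrow-bore sleeve inside the reject tray: centre within 60 mm of the tray's centre along each side and less than 40 mm above its floor. Both released (horizontal distance between wide_sleeve_mid and gauge_seat below 0.01 m and z of wide_sleeve_mid in the frame of gauge_seat between 0.015 and 0.025 m and angle between the z axis of wide_sleeve_mid and the z axis of gauge_seat, either way round below 0.175 rad and x of narrow_sleeve_mid in the frame of reject_tray_in between -0.06 and 0.06 m and y of narrow_sleeve_mid in the frame of reject_tray_in between -0.06 and 0.06 m and z of narrow_sleeve_mid in the frame of reject_tray_in below 0.04 m); the robot touches nothing.
It also fails if it takes over 59 s, if anything falls off the work surface, if the arm or the gripper's body presses on something with over 40 N, if the wrist force passes 120 N, or if a joint passes its speed limit or range.

## Working session

There is one attempt and no reset: what is moved stays moved. The work goes in short steps, Python scripts to look and compute and a shell command to move; the robot and the scene stay as the last step left them, time stands still between calls to the robot, and variables do not carry over. Pictures are saved under pics/ and viewed, and the job is handed in when it is done.

```bash
mkdir -p pics; python3 - <<'E'
from workcell import bot
import cv2,numpy as np
o=bot.get_obs();print(o['clock'],o['eef_pos'],o['tool_rot'],o['grip_width'])
for n in ['top','side']:
    p,d=bot.camera(n);cv2.imwrite(f'pics/{n}0.png',p);np.save(f'pics/{n}0.npy',d)
    c=bot.get_calibration(n);print(n,c)
E
```

```text
0.0 [ 0.18836648 -0.46247896  0.23042862] [ 8.29828066e-01 -5.58018206e-01 -8.57143433e-04 -5.72179447e-04] 0.08533854879588643
top {'vfov': 42.77091168148066, 'cx': 255.437111813171, 'cy': 190.29300609036443, 'R': array([[ 4.84071031e-03, -9.99988057e-01,  6.73900250e-04],
       [-9.94233385e-01, -4.88504680e-03, -1.07126618e-01],
       [ 1.07128631e-01, -1.51445202e-04, -9.94245158e-01]]), 't': array([0.03217924, 0.46077358, 1.30324091])}
side {'vfov': 45.74109470825105, 'cx': 259.67367388229815, 'cy': 189.60035360131104, 'R': array([[-0.94730258, -0.32017999, -0.01012936],
       [-0.22712552,  0.69361318, -0.68360424],
       [ 0.22590226, -0.64527942, -0.7297826 ]]), 't': array([0.45715309, 0.09741213, 1.3331079 ])}
```

View pics/top0.png

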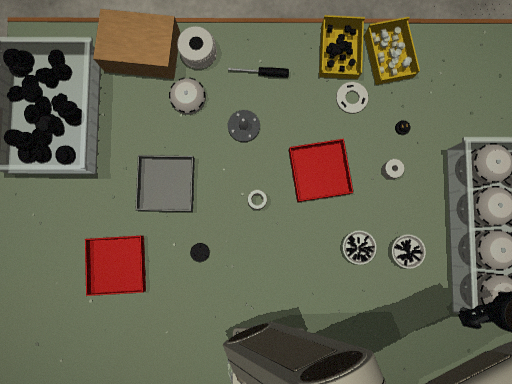

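View pics/side0.png

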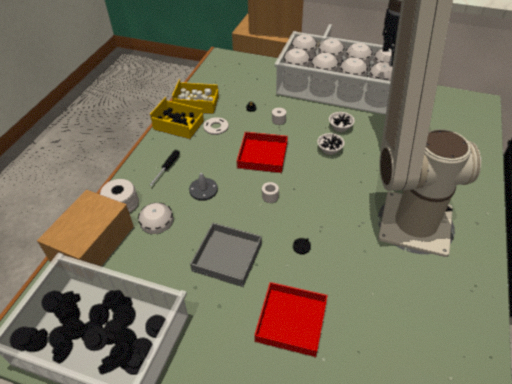

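The top view shows two candidate sleeves: (257,200), thin wall and big hole, so wide, and (395,169), thick wall and small hole, so narrow. The gauge is at (244,125). The grey tray at (165,184) is the reject tray; the red ones at (321,170) and (116,265) are decoys. The large white ring at (197,47) and the flat ring at (352,97) are the wrong size. Next I'll confirm with crops and measure.

```bash
cat > h.py <<'E'
import numpy as np,cv2
from workcell import bot
def ray(c,u,v,z,H=384):
    f=H/2/np.tan(np.radians(c['vfov'])/2)
    R=np.array(c['R']);t=np.array(c['t'])
    d=R.T@np.array([(u-c['cx'])/f,(v-c['cy'])/f,1]);o=-R.T@t
    return o+d*(z-o[2])/d[2]
def proj(c,X,H=384):
    f=H/2/np.tan(np.radians(c['vfov'])/2)
    p=np.array(c['R'])@np.array(X)+np.array(c['t']);return c['cx']+f*p[0]/p[2],c['cy']+f*p[1]/p[2]
E
python3 - <<'E'
from h import *
p=cv2.imread('pics/top0.png');d=np.load('pics/top0.npy');c=bot.get_calibration('top')
cr=lambda u,v:cv2.resize(p[v-25:v+25,u-33:u+33],None,fx=6,fy=6,interpolation=cv2.INTER_CUBIC)
cv2.imwrite('pics/crop0.png',np.vstack([np.hstack([cr(257,200),cr(395,169)]),np.hstack([cr(244,125),cr(165,184)])]))
# sleeve: bright masks
hsv=cv2.cvtColor(p,cv2.COLOR_BGR2HSV)
for n,u,v in [('wide',257,200),('nar',395,169)]:
    m=np.zeros(p.shape[:2],np.uint8);m[v-16:v+17,u-16:u+17]=((hsv[...,2]>120)&(hsv[...,1]<60))[v-16:v+17,u-16:u+17]*255
    cs,h=cv2.findContours(m,cv2.RETR_CCOMP,cv2.CHAIN_APPROX_NONE)
    for k,x in enumerate(cs):
        if len(x)>8:
            e=cv2.fitEllipse(x);print(n,h[0][k][3],e,ray(c,*e[0],0.04))
print('d',[float(d[y,x]) for x,y in [(257,200),(244,125),(165,184)]])
s=hsv[...,2]
# tray: grey floor mask
m=np.zeros(p.shape[:2],np.uint8);q=((hsv[...,1]<30)&(hsv[...,2]>80)&(hsv[...,2]<180));m[150:218,130:200]=q[150:218,130:200]*255
cs,_=cv2.findContours(m,cv2.RETR_EXTERNAL,cv2.CHAIN_APPROX_NONE);x=max(cs,key=cv2.contourArea);r=cv2.minAreaRect(x);print('tray',r,ray(c,*r[0],0.004))
m=np.zeros(p.shape[:2],np.uint8);q=(hsv[...,1]<40);m[100:150,220:268]=q[100:150,220:268]*255
cs,_=cv2.findContours(m,cv2.RETR_EXTERNAL,cv2.CHAIN_APPROX_NONE);x=max(cs,key=cv2.contourArea);e=cv2.fitEllipse(x);print('disc',e,ray(c,*e[0],0.012))
E
```

```text
wide -1 ((267.9386901855469, 215.28443908691406), (3.799790859222412, 9.2992582321167), 100.7003402709961) [0.39220227 0.00081718 0.04      ]
wide -1 ((258.7525329589844, 212.01473999023438), (2.3683714866638184, 7.136385917663574), 93.67556762695312) [0.40079768 0.02531258 0.04      ]
wide -1 ((268.8809509277344, 209.41758728027344), (5.471818447113037, 7.7853779792785645), 42.22012710571289) [ 0.40786072 -0.00166199  0.04      ]
wide -1 ((246.15206909179688, 210.65757751464844), (10.35617733001709, 14.925662994384766), 141.03575134277344) [0.40425452 0.05891107 0.04      ]
wide 9 ((244.75347900390625, 209.35426330566406), (3.8160531520843506, 6.726138591766357), 60.923973083496094) [0.40771546 0.06266357 0.04      ]
wide -1 ((271.74664306640625, 199.78355407714844), (2.669504404067993, 7.139110565185547), 174.75253295898438) [ 0.43367842 -0.00926935  0.04      ]
wide -1 ((242.5973663330078, 199.2651824951172), (3.736661195755005, 5.233786106109619), 107.85286712646484) [0.43468694 0.06861813 0.04      ]
wide -1 ((270.6791076660156, 191.80075073242188), (5.141607761383057, 10.084635
[... 837 characters left out ...]
 -1 ((379.0105895996094, 172.8970184326172), (2.301058530807495, 4.472246170043945), 0.0) [ 0.50762924 -0.2975034   0.04      ]
nar -1 ((394.6185607910156, 167.5331573486328), (18.00538444519043, 18.864322662353516), 162.94615173339844) [ 0.52241308 -0.3398377   0.04      ]
nar 33 ((394.4095458984375, 167.70333862304688), (6.829723358154297, 7.295167446136475), 123.2415542602539) [ 0.52194729 -0.33926327  0.04      ]
d [1.3465663194656372, 1.3133299350738525, 1.3500769138336182]
tray ((164.0, 184.0), (52.0, 56.0), 90.0) [0.47904304 0.28637318 0.004     ]
disc ((243.356689453125, 125.31808471679688), (31.1060791015625, 31.416080474853516), 98.90583038330078) [0.6431174  0.06881545 0.012     ]
```

View pics/crop0.png

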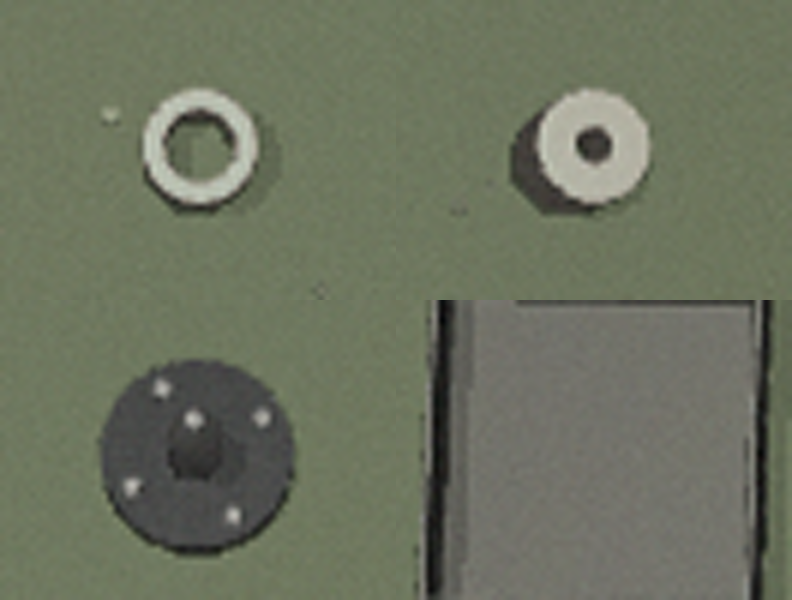

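The crops confirm it: top-left is the thin-walled wide sleeve, top-right the thick-walled narrow one, bottom-left the gauge with its pin, and bottom-right the empty grey tray. First I'll yaw the tool to line up with the world axes, while refining the positions.

```bash
python3 -m inch '[[0,0,0,0,0,-0.047,-1],[0,0,0,0,0,-0.047,-1],[0,0,0,0,0,-0.047,-1],[0,0,0,0,0,-0.047,-1],[0,0,0,0,0,-0.047,-1],[0,0,0,0,0,-0.047,-1],[0,0,0,0,0,-0.047,-1],[0,0,0,0,0,-0.047,-1]]'
python3 - <<'E'
from h import *
from scipy.spatial.transform import Rotation as Ro
o=bot.get_obs();print(o['joint_pos'],Ro.from_quat(o['tool_rot']).as_matrix().round(3))
p=cv2.imread('pics/top0.png');c=bot.get_calibration('top');p2=cv2.imread('pics/side0.png')
print('pin tip',ray(c,242.8,119.6,.074),'wide',ray(c,256.8,199,.04))
c2=bot.get_calibration('side')
cr=lambda u,v:cv2.resize(p2[v-25:v+25,u-33:u+33],None,fx=6,fy=6,interpolation=cv2.INTER_CUBIC)
f=lambda u,v,X:[cv2.circle(p2,tuple(np.int32(np.round(proj(c2,X)))),0,(0,0,255),-1)]
for X in [(.4365,.0307,.04),(.522,-.3395,.04),(.643,.069,.074),(.479,.286,.004)]:f(0,0,X)
cv2.imwrite('pics/crop1.png',np.vstack([np.hstack([cr(270,192),cr(279,116)]),np.hstack([cr(203,187),cr(228,254)])]))
E
```

```text
clock: 0.9
eef_pos: [0.1885, -0.4627, 0.2308]
tool_rot: [1.0, 0.002, -0.0, -0.001]
ft_force: [0.1, -0.3, 0.5]
grip_width: 0.0852
[-1.18398381e+00  2.41103568e-01  4.21349147e-03  1.33519932e+00
  1.33314027e-05  3.83471318e-01] [[ 1.     0.003 -0.   ]
 [ 0.003 -1.     0.001]
 [-0.    -0.001 -1.   ]]
pin tip [0.64345815 0.06881539 0.074     ] wide [0.43558422 0.03067328 0.04      ]
```

View pics/crop1.png

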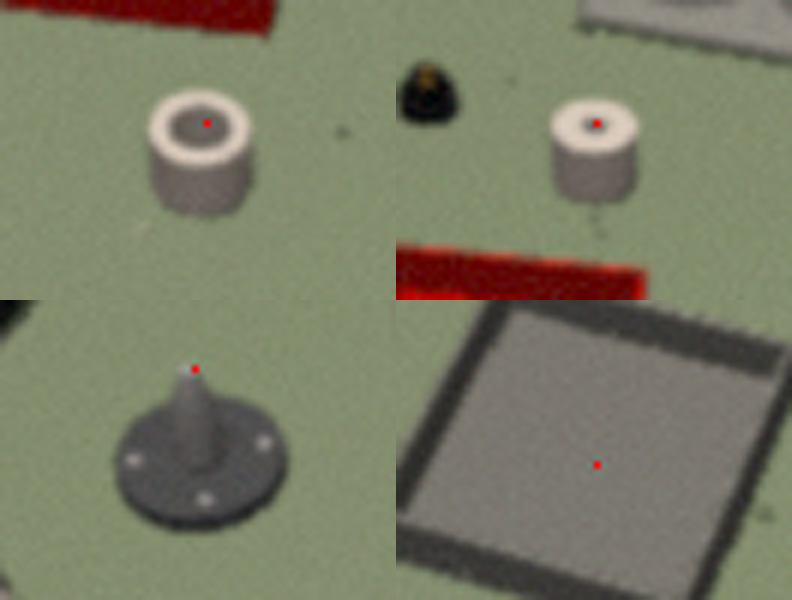

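The side view agrees with the estimates to about 1 px: wide at crop (200,125), narrow at (595,123), pin tip at (188,370). Now to the narrow sleeve.

```bash
python3 -m inch '[[0.83,-0.5,0,0,0,0,-1],[0.83,-0.5,0,0,0,0,-1],[0.83,-0.5,0,0,0,0,-1],[0.83,-0.5,0,0,0,0,-1],[0.83,-0.5,0,0,0,0,-1],[0.83,-0.5,0,0,0,0,-1],[0.83,-0.5,0,0,0,0,-1],[0.83,-0.5,0,0,0,0,-1]]'
python3 -m inch '[[0.83,-0.11,0,0,0,0,-1],[0.83,-0.11,0,0,0,0,-1],[0.83,-0.11,0,0,0,0,-1],[0.83,-0.11,0,0,0,0,-1],[0.83,-0.11,0.5,0,0,0,-1],[0.83,-0.11,0.6,0,0,0,-1],[0.83,-0.11,0.6,0,0,0,-1],[0.83,-0.11,0.6,0,0,0,-1]]'
python3 - <<'E'
from h import *
o=bot.get_obs();print(o['eef_pos'],o['joint_pos'])
c=bot.get_calibration('wrist');p,d=bot.camera('wrist');cv2.imwrite('pics/w1.png',p);print(proj(c,(.522,-.3395,.04)))
E
```

```text
clock: 1.7
eef_pos: [0.3554, -0.3627, 0.2308]
tool_rot: [1.0, -0.001, -0.0, -0.0]
ft_force: [-0.8, -1.1, 0.4]
grip_width: 0.0857
clock: 2.5
eef_pos: [0.5215, -0.3416, 0.1725]
tool_rot: [1.0, -0.001, -0.001, -0.0]
ft_force: [-0.7, -0.8, 0.2]
grip_width: 0.0852
[ 0.52146618 -0.34159754  0.17254199] [-5.79932993e-01  5.16105409e-01  2.57644268e-01  1.31355845e+00
  1.94933915e-06  9.93608581e-01]
(np.float64(258.94857691563504), np.float64(179.26484272505448))
```

View pics/w1.png

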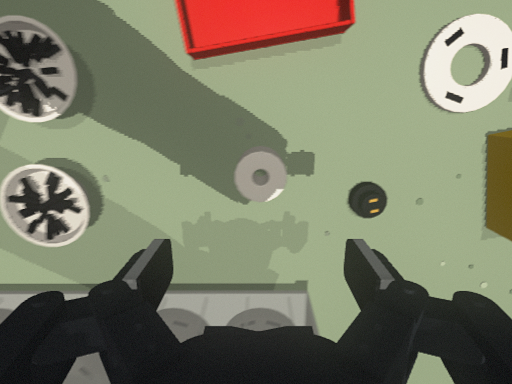

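The wrist view shows the narrow sleeve at (260,177), against (259,179) predicted, and the finger paths are clear. Next: descend and grip.

```bash
python3 -m inch '[[0,-0.08,0.9,0,0,0,-1],[0.02,0,0.9,0,0,0,-1],[0,0,0.9,0,0,0,-1],[0,0,0.9,0,0,0,-1],[0,0,0.9,0,0,0,-1],[0,0,0.8,0,0,0,-1],[0,0,0.7,0,0,0,-1],[0,0,0.5,0,0,0,-1]]'
python3 -m inch '[[0,0,0,0,0,0,-1],[0,0,0,0,0,0,1],[0,0,0,0,0,0,1],[0,0,0,0,0,0,1],[0,0,0,0,0,0,1],[0,0,0,0,0,0,1],[0,0,0,0,0,0,1],[0,0,0,0,0,0,1]]'
```

```text
clock: 3.35
eef_pos: [0.5203, -0.3394, 0.0094]
tool_rot: [1.0, -0.001, -0.001, -0.001]
ft_force: [-0.4, 0.8, 0.1]
grip_width: 0.0856
clock: 4.15
eef_pos: [0.5227, -0.3408, 0.0132]
tool_rot: [1.0, -0.001, 0.001, 0.001]
ft_force: [0.5, -0.1, 6.1]
grip_width: 0.0504
```

```bash
python3 -m inch '[[0,0,-0.3,0,0,0,1],[0,0,-0.7,0,0,0,1],[0,0,-0.9,0,0,0,1],[0,0,-0.9,0,0,0,1],[0,0,-0.9,0,0,0,1],[0,0,-0.9,0,0,0,1],[0,-0.3,-0.9,0,0,0,1],[0,-0.7,-0.5,0,0,0,1]]'
python3 -m inch '[[-0.05,-1,0,0,0,0,1],[-0.05,-1,0,0,0,0,1],[-0.05,-1,0,0,0,0,1],[-0.05,-1,0,0,0,0,1],[-0.05,-1,0,0,0,0,1],[-0.05,-1,0,0,0,0,1],[-0.05,-1,0,0,0,0,1],[-0.05,-1,0,0,0,0,1]]'
python3 -m inch '[[-0.1,-1,0,0,0,0,1],[-0.1,-1,0,0,0,0,1],[-0.1,-1,0,0,0,0,1],[-0.1,-1,0,0,0,0,1],[-0.1,-1,0,0,0,0,1],[-0.1,-1,0,0,0,0,1],[-0.1,-1,0,0,0,0,1],[-0.1,-1,0,0,0,0,1]]'
python3 - <<'E'
from h import *
o=bot.get_obs();print(o['eef_pos'],o['joint_pos'])
p,d=bot.camera('wrist');cv2.imwrite('pics/w2.png',p)
E
```

```text
clock: 4.95
eef_pos: [0.522, -0.3159, 0.1634]
tool_rot: [1.0, -0.002, 0.001, 0.001]
ft_force: [-0.2, 0.2, -1.0]
grip_width: 0.0503
clock: 5.75
eef_pos: [0.511, -0.1128, 0.1609]
tool_rot: [1.0, -0.001, -0.001, -0.0]
ft_force: [0.6, 0.4, -0.2]
grip_width: 0.051
clock: 6.55
eef_pos: [0.4911, 0.0868, 0.1609]
tool_rot: [1.0, -0.001, -0.001, -0.0]
ft_force: [-0.0, -1.0, -0.7]
grip_width: 0.0505
[0.49113935 0.08676082 0.16094151] [ 1.74634194e-01  2.81777792e-01 -1.28293234e-01  1.16211924e+00
  3.51790275e-04  1.74742599e+00]
```

View pics/w2.png

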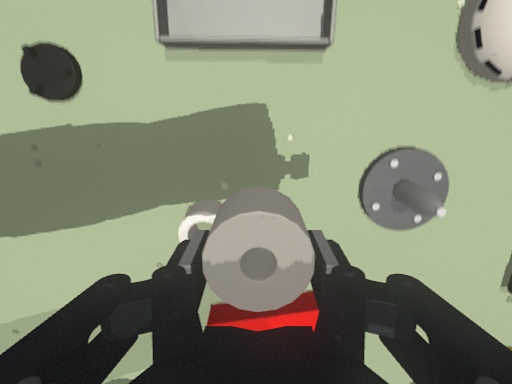

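The narrow sleeve is held securely at (258,255), and the tray is ahead at (245,20). I'll continue to it and lower.

```bash
python3 -m inch '[[-0.06,-1,0,0,0,0,1],[-0.06,-1,0,0,0,0,1],[-0.06,-1,0,0,0,0,1],[-0.06,-1,0,0,0,0,1],[-0.06,-1,0,0,0,0,1],[-0.06,-1,0,0,0,0,1],[-0.06,-1,0,0,0,0,1],[-0.06,-1,0,0,0,0,1]]'
python3 -m inch '[[0,0,0.6,0,0,0,1],[0,0,0.8,0,0,0,1],[0,0,0.9,0,0,0,1],[0,0,0.9,0,0,0,1],[0,0,0.8,0,0,0,1],[0,0,0.7,0,0,0,1],[0,0,0.5,0,0,0,1],[0,0,0.3,0,0,0,1]]'
```

```text
clock: 7.4
eef_pos: [0.4797, 0.2862, 0.1609]
tool_rot: [1.0, -0.001, -0.001, 0.0]
ft_force: [0.8, -0.4, -0.7]
grip_width: 0.0506
clock: 8.2
eef_pos: [0.4798, 0.2849, 0.0225]
tool_rot: [1.0, -0.001, -0.001, 0.001]
ft_force: [-0.7, -0.1, -1.1]
grip_width: 0.0506
```

```bash
python3 -m inch '[[0,0,0.1,0,0,0,1],[0,0,0,0,0,0,-0.6],[0,0,0,0,0,0,-0.6],[0,0,0,0,0,0,-0.6],[0,0,0,0,0,0,-0.6],[0,0,-0.3,0,0,0,-0.6],[0,0,-0.7,0,0,0,-0.6],[0,0,-0.9,0,0,0,-0.6]]'
python3 -m inch '[[0,0,-0.9,0,0,0,-0.6],[0,0,-0.9,0,0,0,-1],[0,0,-0.9,0,0,0,-1],[0,0,-0.9,0,0,0,-1],[0,0.5,-0.2,0,0,0,-1],[0,0.8,0,0,0,0,-1],[0,0.8,0,0,0,0,-1],[0,0.8,0,0,0,0,-1]]'
python3 - <<'E'
from h import *
o=bot.get_obs();print(o['eef_pos'],o['joint_pos'])
p,d=bot.camera('top');cv2.imwrite('pics/t3.png',p)
E
```

```text
clock: 9.0
eef_pos: [0.4805, 0.2847, 0.069]
tool_rot: [1.0, -0.001, -0.001, 0.001]
ft_force: [0.1, 1.0, -0.0]
grip_width: 0.0683
clock: 9.8
eef_pos: [0.4803, 0.2109, 0.1633]
tool_rot: [1.0, -0.001, -0.0, 0.0]
ft_force: [-0.2, -0.6, -0.5]
grip_width: 0.0853
[0.48033449 0.21093193 0.16326364] [ 4.14010939e-01  3.28729738e-01 -5.58398128e-02  1.18736993e+00
 -3.95074524e-04  1.98768705e+00]
```

View pics/t3.png

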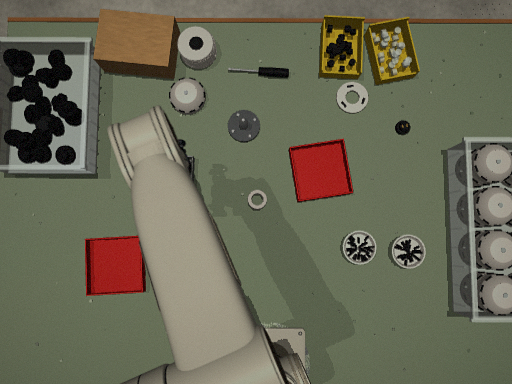

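The arm hides the tray here, so I'll check it later. The wide sleeve has not moved, at (257,200); moving to it.

```bash
python3 -m inch '[[-0.22,0.9,0,0,0,0,-1],[-0.22,0.9,0,0,0,0,-1],[-0.22,0.9,0,0,0,0,-1],[-0.22,0.9,0,0,0,0,-1],[-0.22,0.9,0,0,0,0,-1],[-0.22,0.9,0,0,0,0,-1],[-0.22,0.9,0,0,0,0,-1],[-0.22,0.9,0,0,0,0,-1]]'
python3 - <<'E'
from h import *
o=bot.get_obs();print(o['eef_pos'])
c=bot.get_calibration('wrist');p,d=bot.camera('wrist');cv2.imwrite('pics/w4.png',p);print(proj(c,(.436,.0307,.04)))
p,d=bot.camera('side');cv2.imwrite('pics/s4.png',p)
E
```

```text
clock: 10.65
eef_pos: [0.4354, 0.0314, 0.1633]
tool_rot: [1.0, -0.002, -0.001, 0.0]
ft_force: [0.1, -0.4, -0.0]
grip_width: 0.0856
[0.43537145 0.03137486 0.16327805]
(np.float64(259.0106775652453), np.float64(184.32481745129712))
```

View pics/w4.png

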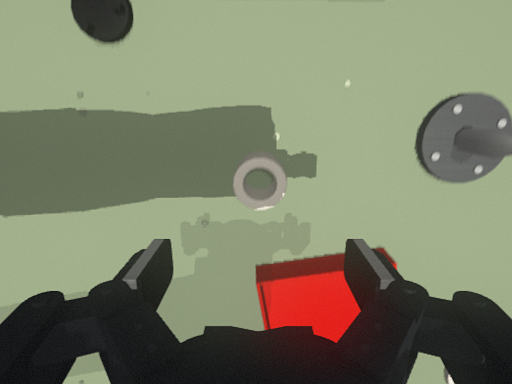

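View pics/s4.png

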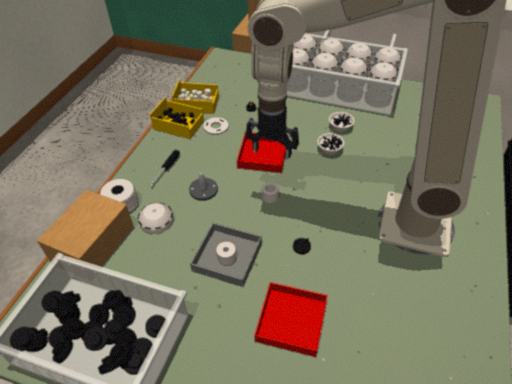

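The narrow sleeve stands in the middle of the grey tray at side (227,251). The wide sleeve is at wrist (260,183), as predicted. Descend and grip.

```bash
python3 -m inch '[[0.03,0,0.9,0,0,0,-1],[0,0,0.9,0,0,0,-1],[0,0,0.9,0,0,0,-1],[0,0,0.9,0,0,0,-1],[0,0,0.8,0,0,0,-1],[0,0,0.8,0,0,0,-1],[0,0,0.6,0,0,0,-1],[0,0,0.3,0,0,0,-1]]'
python3 -m inch '[[0,0,0,0,0,0,-1],[0,0,0,0,0,0,1],[0,0,0,0,0,0,1],[0,0,0,0,0,0,1],[0,0,0,0,0,0,1],[0,0,0,0,0,0,1],[0,0,0,0,0,0,1],[0,0,0,0,0,0,1]]'
python3 -m inch '[[0,0,-0.3,0,0,0,1],[0,0,-0.7,0,0,0,1],[0,0,-0.9,0,0,0,1],[0,0,-0.9,0,0,0,1],[0,0,-0.9,0,0,0,1],[0,0,-0.9,0,0,0,1],[0,0,-0.7,0,0,0,1],[0,0,-0.4,0,0,0,1]]'
```

```text
clock: 11.55
eef_pos: [0.4359, 0.033, 0.0097]
tool_rot: [1.0, -0.001, -0.001, -0.0]
ft_force: [0.0, -0.2, 0.5]
grip_width: 0.0853
clock: 12.35
eef_pos: [0.4382, 0.0329, 0.0126]
tool_rot: [1.0, -0.001, 0.001, -0.0]
ft_force: [-1.1, -0.4, 5.1]
grip_width: 0.0501
clock: 13.15
eef_pos: [0.4381, 0.0328, 0.1561]
tool_rot: [1.0, -0.001, 0.002, -0.0]
ft_force: [0.5, 0.2, -0.0]
grip_width: 0.0503
```

```bash
python3 -m inch '[[0.6,-0.2,0,0,0,0,1],[1,-0.2,0,0,0,0,1],[1,-0.2,0,0,0,0,1],[1,-0.2,0,0,0,0,1],[1,-0.2,0,0,0,0,1],[1,-0.2,0,0,0,0,1],[1,-0.2,0,0,0,0,1],[1,-0.05,0,0,0,0,1]]'
python3 -m inch '[[0.6,0,0,0,0,0,1],[0,0,0.5,0,0,0,1],[0,0,0.6,0,0,0,1],[0,0,0.5,0,0,0,1],[0,0,0.4,0,0,0,1],[0,0,0,0,0,0,1],[0,0,0,0,0,0,1],[0,0,0,0,0,0,1]]'
python3 - <<'E'
from h import *
o=bot.get_obs();print(o['eef_pos'])
for n in ['wrist','side','top']:
    c=bot.get_calibration(n);p,d=bot.camera(n);cv2.imwrite('pics/%s5.png'%n,p)
    print(n,proj(c,(.6435,.069,.074)))
a=cv2.imread('pics/side5.png')[130:210,150:260];b=cv2.imread('pics/top5.png')[80:160,190:300]
cv2.imwrite('pics/c5.png',cv2.resize(np.vstack([a,b]),None,fx=3.7,fy=3.7,interpolation=cv2.INTER_CUBIC))
E
```

```text
clock: 13.95
eef_pos: [0.6279, 0.069, 0.1534]
tool_rot: [1.0, -0.001, -0.001, -0.0]
ft_force: [0.1, -0.2, -0.4]
grip_width: 0.0504
clock: 14.75
eef_pos: [0.6428, 0.0685, 0.1048]
tool_rot: [1.0, -0.001, 0.001, -0.0]
ft_force: [-0.0, 0.4, -0.4]
grip_width: 0.05
[0.64282817 0.0684996  0.10475288]
wrist (np.float64(259.26790378800393), np.float64(220.13386364720535))
side (np.float64(201.85762048434367), np.float64(172.6226283618231))
top (np.float64(242.7304197015955), np.float64(119.5841905759678))
```

View pics/wrist5.png

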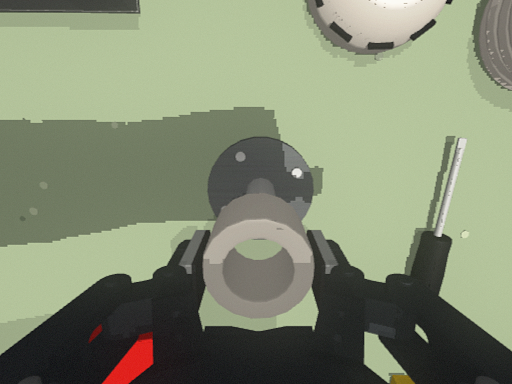

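View pics/c5.png

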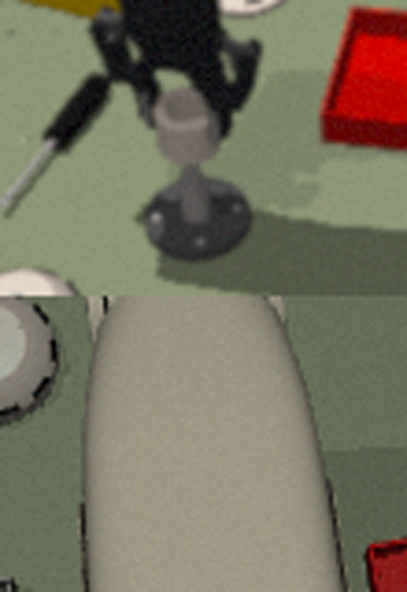

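The wrist view puts the sleeve centre at column 259 and the pin at 260. In the side view the sleeve sits over the pin, allowing for perspective. Lower in stages.

```bash
python3 -m inch '[[0.02,-0.02,0.3,0,0,0,1],[0,0,0.3,0,0,0,1],[0,0,0.3,0,0,0,1],[0,0,0.3,0,0,0,1],[0,0,0.3,0,0,0,1],[0,0,0.3,0,0,0,1],[0,0,0.3,0,0,0,1],[0,0,0.1,0,0,0,1]]'
```

```text
clock: 15.7
eef_pos: [0.6421, 0.0688, 0.0474]
tool_rot: [1.0, -0.001, -0.001, 0.0]
ft_force: [-0.7, 0.4, 0.3]
grip_width: 0.0498
```

Free so far, with no force. Down to just above the seat.

```bash
python3 -m inch '[[0,0,0.2,0,0,0,1],[0,0,0.2,0,0,0,1],[0,0,0.2,0,0,0,1],[0,0,0.15,0,0,0,1],[0,0,0.1,0,0,0,1],[0,0,0,0,0,0,1],[0,0,0,0,0,0,1],[0,0,0,0,0,0,1]]'
```

```text
clock: 16.5
eef_pos: [0.6431, 0.069, 0.0278]
tool_rot: [1.0, -0.001, 0.0, -0.0]
ft_force: [-0.0, -0.2, -0.7]
grip_width: 0.0502
```

```bash
python3 - <<'E'
from h import *
p,d=bot.camera('side');cv2.imwrite('pics/c6.png',cv2.resize(p[140:210,150:260],None,fx=6,fy=6,interpolation=cv2.INTER_CUBIC))
E
```

```text
(no output)
```

View pics/c6.png

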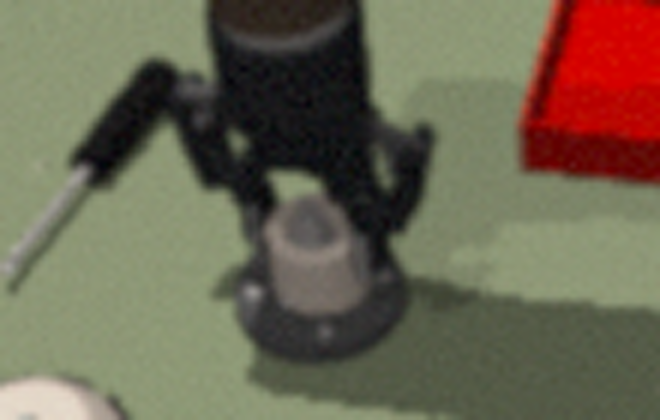

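The sleeve is around the pin, about 3 mm above the disc. Settle, release, lift.

```bash
python3 -m inch '[[0,0,0.1,0,0,0,1],[0,0,0,0,0,0,1],[0,0,0,0,0,0,-0.5],[0,0,0,0,0,0,-0.6],[0,0,0,0,0,0,-0.6],[0,0,0,0,0,0,-0.6],[0,0,0,0,0,0,-0.6],[0,0,-0.2,0,0,0,-0.6]]'
python3 -m inch '[[0,0,-0.4,0,0,0,-0.6],[0,0,-0.7,0,0,0,-0.6],[0,0,-0.9,0,0,0,-0.6],[0,0,-0.9,0,0,0,-0.6],[0,0,-0.9,0,0,0,-0.6],[0,0,-0.9,0,0,0,-0.6],[0,0,-0.9,0,0,0,-0.6],[0,0,-0.2,0,0,0,-0.6]]'
python3 -m inch '[[0,0.6,0,0,0,0,-0.6],[0,1,0,0,0,0,-0.6],[0,1,0,0,0,0,-0.6],[0,1,0,0,0,0,-0.6],[0,1,0,0,0,0,-0.6],[0,1,0,0,0,0,-0.6],[0,1,0,0,0,0,-0.6],[0,0.5,0,0,0,0,-0.6]]'
python3 - <<'E'
from h import *
for n in ['side','top']:
    c=bot.get_calibration(n);p,d=bot.camera(n);cv2.imwrite('pics/%s7.png'%n,p)
    # expected: seated sleeve top centre z=.052, tray sleeve top z=.044
    A=proj(c,(.6435,.069,.052));B=proj(c,(.479,.286,.044));print(n,A,B)
    out=[]
    for q in (A,B):
        u,v=map(int,q);out.append(cv2.resize(p[v-30:v+30,u-38:u+38],None,fx=5,fy=5,interpolation=cv2.INTER_CUBIC))
    cv2.imwrite('pics/%s7c.png'%n,np.hstack(out))
    u,v=map(int,A);print('depth-based top z',[ (lambda uu,vv:(np.array(c['R']).T@(np.array([(uu-c['cx']),(vv-c['cy']),192/np.tan(np.radians(c['vfov'])/2)])/(192/np.tan(np.radians(c['vfov'])/2))*d[vv,uu]-np.array(c['t']))).round(4))(u+a,v+b) for a,b in ((-7,0),(7,0),(0,5),(0,-5))])
a=cv2.imread('pics/side7c.png');b=cv2.imread('pics/top7c.png');cv2.imwrite('pics/c7.png',np.vstack([a,b])[:600])
E
```

```text
clock: 17.35
eef_pos: [0.6421, 0.0689, 0.0295]
tool_rot: [1.0, -0.001, -0.001, 0.0]
ft_force: [-1.8, 0.2, 0.1]
grip_width: 0.0682
clock: 18.15
eef_pos: [0.6448, 0.0692, 0.1796]
tool_rot: [1.0, -0.001, 0.004, -0.0]
ft_force: [0.4, 0.5, -0.4]
grip_width: 0.068
clock: 18.95
eef_pos: [0.641, -0.1116, 0.1732]
tool_rot: [1.0, -0.003, -0.002, 0.0]
ft_force: [0.1, 0.7, -0.4]
grip_width: 0.0683
side (np.float64(202.59521514676553), np.float64(177.72159342001706)) (np.float64(226.73460147436253), np.float64(247.92214901802802))
depth-based top z [array([0.6667, 0.0739, 0.0526]), array([0.6265, 0.0591, 0.051 ]), array([0.6395, 0.0835, 0.0486]), array([ 0.6831, -0.0029, -0.003 ])]
top (np.float64(242.93539983116017), np.float64(121.63055466064642)) (np.float64(161.37499000491493), np.float64(182.22289858245094))
depth-based top z [array([0.6436, 0.0901, 0.058 ]), array([0.6487, 0.0529, 0.0388]), array([0.6315, 0.0714, 0.0519]), array([0.6585, 0.0716, 0.0537])]
```

View pics/c7.png

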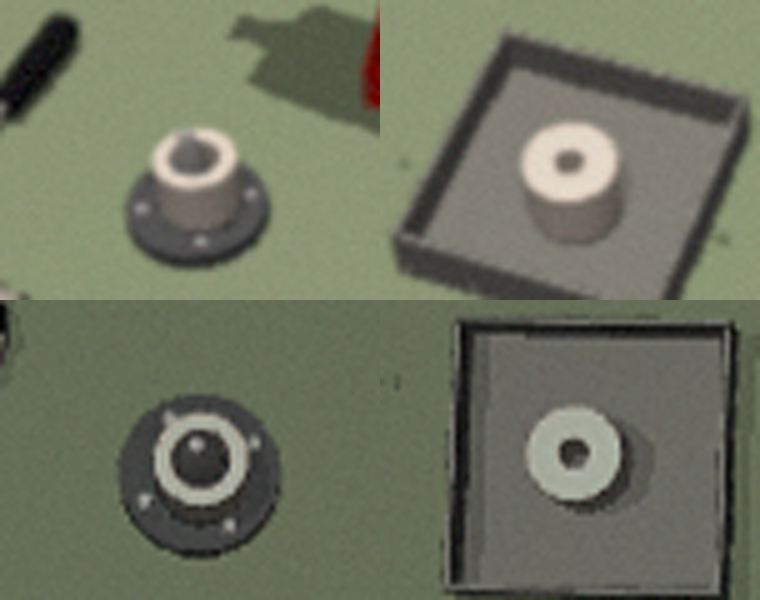

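The wide sleeve stands upright on the disc with the pin tip inside its bore, top at z ≈ 0.052 m as expected for fully home. The narrow sleeve stands in the middle of the grey tray. The gripper is clear of everything.

```bash
python3 -c "
from workcell import bot
print(bot.job_done())"
```

```text
the job is handed in; nothing more can be done
None
```

The job is handed in at about 19 s of the 59 s allowed. The wide-bore sleeve is on the gauge pin, the narrow one is in the grey reject tray, and both are released. No verdict was reported.

- **Wide sleeve:** the last top and side views show it upright on the disc with the pin in its bore. Depth readings around its rim mostly gave a top height of 0.049–0.054 m, against 0.052 m expected when fully home. Two readings that landed near the rim's edge (0.058 and 0.039 m) and one that hit the bench disagreed. I trusted the views over those.
- **Narrow sleeve:** it stands upright near the middle of the tray, well inside the walls.
- **Forces:** the highest reading at the end of any move was about 6 N, while gripping. I never touched the red trays.

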